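# Unlock the sample lock box and hold its lid open at 60 degrees

### The job

Take the red-headed key from its wooden stand, push it fully home in the cylinder of the grey lock box and turn it clockwise (seen from above) up to its stop, so that the steel tongue swings off the lid. Leave the key in the lock, lift the white lid by its black grip to 60 degrees from shut and finish while holding it still there with the gripper, because it falls shut if let go. Do not disturb the brown dropper bottle, the small red-capped bottle and the orange-capped jar standing round the work.

Things in the scene. Friction and masses are not known exactly. Their poses are not given: they have to be found in the camera images.
- key_grip (a point): centre of the key's red plastic head: 28 mm wide along this frame's x, 10 mm thick along y (grip it across this), 36 mm high along z (up). 20 mm above the underside of the steel shoulder (24x14 mm, 4 mm thick, under the head), 48 mm above the blade's tip. The key is loose, 50 g, 68 mm long, and stands tip down in its stand
- key_tip (a point): lowest point of the key's steel blade, on its axis, 48 mm below key_grip; same axes. The blade below the shoulder is 28 mm long, flat: 14 mm wide along x, 6 mm thick along y, its last 8 mm tapering to about 9x3 mm as a lead-in. Symmetrical: it fits the keyway either way round
- key_stand: fixed wooden block, 60x60 mm, 42 mm high, origin at the centre of its underside; the key stands upright in a slot in the middle of its top, in line with its axes, and must rise 30 mm to come clear
- lock_slot (a point): mouth of the keyway: centre of the top face of the vertical lock cylinder (brass in a steel ring, 41 mm diameter), 98 mm above the bench. Keyway 16 mm along this frame's x, 8 mm along y, deeper than the blade; fully home the key's shoulder rests on the top face. z up; the frame turns with the cylinder, x points along the steel tongue
- lock (a joint): turn of the lock cylinder, rad: 0 locked, grows clockwise seen from above, stop at 1.35. Its tongue (14 mm wide, reaching 50 mm from the axis) at first lies over the lid's front edge and bars it; clear from 1.15 on. Stays where left (friction 0.05 N m). With 1 mm of play round the blade, the key turns about 0.15 rad before the cylinder follows
- lid (a joint): opening angle of the lid, rad: 0 shut, grows as the front edge rises, stop at 1.4 (60 degrees is 1.047). White, 0.45 kg; falls shut from any angle when let go
- lid_grip (a point): centre of the lid's black grip: a bar, 16 mm diameter, 26 mm long along this frame's y (parallel to the hinge), on a 14 mm wide arm 28 mm before the lid's front edge. Can be pinched from above over its two flat ends (26 mm apart), then turns between the fingers. Free below down to the bench. The frame turns with the lid; x points to the hinge
- lid_hinge (a point): middle of the lid's hinge line on the far upper rim of the box, 75 mm above the bench. The line runs along this frame's y; x points away from the robot, square to it; z up; fixed to the box. In this frame the shut lid's grip lies at x -181, y +50, z +4 mm, the lock axis at x -182, y -60 mm, the cylinder's top at z +23 mm
- lockbox: the grey box, fixed to the bench, origin at the centre of its underside, x to its back, y to its left: 150 mm deep (x), 220 mm wide (y), 75 mm high; the lock housing stands in front of it at the right, the lid's grip projects in front at the left
- oil_bottle: bystander: brown dropper bottle with a black bulb, 29x30x68 mm, loose, upright, origin at the centre of its underside
- orange_jar: bystander: specimen jar with an orange cap, 46x46x56 mm, loose, upright, origin at the centre of its underside
- red_bottle: bystander: small clear bottle with a red cap, 29x30x50 mm, loose, upright, origin at the centre of its underside

How it is judged:
On the way, in this order (a step that is already met when the one before it is completed fails the run):
1. the key is fully home in the lock cylinder (horizontal distance between key_tip and lock_slot below 0.004 m and z of key_tip in the frame of lock_slot below -0.024 m and angle between key_grip's own z axis and vertical below 0.14 rad), for 0.2 s.
2. the key, still home, has turned the lock clockwise to near its stop (at least 1.15 rad), the lid still shut (all of step 1 and value of joint lock above 1.15 rad and value of joint lid below 0.1 rad), for 0.2 s.
At the end, for the whole second after the job is handed in: the lid stands still at 60 degrees (within 8), carried by the fingers (0.5 N or more) and nothing else; the lock is still turned (1.1 rad or more); the key, not held, is still home in it (within 4 mm of full depth and sideways, upright within 8 degrees) (all of step 1 and value of joint lid between 0.907 and 1.187 rad and velocity of joint lid between -0.05 and 0.05 rad/s and contact force between the fingers and lid above 0.5 N and contact force between each of key, oil_bottle, orange_jar, red_bottle and lid below 0.1 N and value of joint lock above 1.1 rad and contact force between the fingers and key below 0.1 N); the arm keeps its last pose, push and grip.
It fails at once if the brown dropper bottle with black bulb is disturbed (moved more than 20 mm or tipped more than 0.3 rad) (distance of oil_bottle from where it was at the start of the episode above 0.02 m or angle between oil_bottle's own z axis and vertical above 0.3 rad).
It fails at once if the orange-capped specimen jar is disturbed (moved more than 20 mm or tipped more than 0.3 rad) (distance of orange_jar from where it was at the start of the episode above 0.02 m or angle between orange_jar's own z axis and vertical above 0.3 rad).
It fails at once if the small bottle with red cap is disturbed (moved more than 20 mm or tipped more than 0.3 rad) (distance of red_bottle from where it was at the start of the episode above 0.02 m or angle between red_bottle's own z axis and vertical above 0.3 rad).
It also fails if it takes over 54 s, if anything falls off the work surface, if the arm or the gripper's body presses on something with over 40 N, if the wrist force passes 120 N, or if a joint passes its speed limit or range.

### The arm

A 6-joint arm with a two-finger parallel gripper is mounted at the origin on a cart in front of the work surface, level with it; the furniture and walls round the work are solid. World frame = base frame: x ahead of the robot, y to its left, z up, the work surface at z = 0. Lengths are in m, angles in rad, forces in N, time in s.
With the tool pointing down it reaches from about 0.375 to 0.9 m from the base axis. Payload 3.1 kg.
Tool frame: the origin (TCP) lies between the finger pads; the fingertips stand 17 mm ahead of it and the grasp point (between the pads) lies 2 mm behind it (robot.nose_length is the distance from the TCP to the fingertips, in m); z points along the fingers, y is the line along which they close (so a half turn about z gives the same grasp; the last joint's range is limited). The gripper opens to 87 mm and grips with 3 to 60 N. Pads are 19 mm wide; open, the fingers measure 117 mm over their backs; the gripper's body (75 mm by 190 mm) begins 51 mm behind the grasp point.
Start: joints at [-0.928, 0.527, 1.433, -0, 1.181, -0.178], TCP at [0.457, -0.426, 0.24] pointing down, gripper open.
Joint ranges: [-3.08, 3.08], [-0.75, 2.2], [0.22, 2.44], [-1.43, 4.57], [0, 2.65], [-2.85, 2.85]. Speed limits (rad/s): [2.79, 2.79, 3.14, 3.14, 3.14, 3.14].

### API

Orientations are given as a unit quaternion [x, y, z, w].
In Python, from rig import robot, cams gives the robot as it stands.
- The arm moves only by the shell command python3 -m pendant 'ROWS' [FORCE]. ROWS is JSON, a list of rows, each an object with "jaw": the opening, from 0 (shut) to 1 (fully open); "linear": the shift along the tool's x, y, z in cm, a list of three; "twist": the turn about the tool's z in degrees. A call has 1 to 12 rows; each row shifts and turns the commanded pose from where the row before left it, along the tool's axes as they then stand; what a row does not reach is not made up. A row lasts 1/12 s, in which the tool goes at most 41.7 mm and 7.16 degrees, less where a joint would pass 70% of its speed; a pose out of reach is approached as far as the arm can. A call is refused whole if a number of a shift passes 4.17 or a number of a turn 7.16, either way. A call with a gripper value outside its range is refused whole. The fingers move at their own pace and stop on an object; FORCE is the grip in N (left out, the last holds). Time passes only in rows, so rows that do not move let the fingers close. It gives the time, the measured TCP pose, the force, the opening and the grip force at its end, in the units of the state.
- robot.get_obs(): the state, without advancing time (a new reading comes with each control period).
- cams.camera(name): name is "scene" or "top" or "wrist"; returns a dict with "color" (480x640x3 uint8, blue, green, red), "depth" (480x640 float32, m along the optical axis (not along the pixel's ray), 0 where there is no reading), "fov_y" (degrees; the focal length in pixels is half the picture's height over the tangent of half this angle, whatever the lens; pixels are square), "cx", "cy" (the principal point, pixels), "view" (4x4, takes a point from world to camera coordinates). Camera axes: x right, y down, z forward; pixel columns grow to the right and rows downward; lengths in m; the calibration is good to about 2 mm. The wrist camera is an equidistant fisheye: a pixel r from the principal point sees the ray r / f radians off the axis. A picture is of the moment at which its call begins.
- robot.hand_in(): hands the job in; it is judged then, once.
The state is a dict: "time": time; "q": joint angles; "joint_velocities": joint speeds; "joint_torque": joint torques, N m; "position": TCP position; "tool_rot": TCP orientation; "ft_force": force on the tool from outside, world axes, zero at the start; "moment": the same for the moment, N m; "grip_width": finger opening in m; "grip_force": force on a finger pad.
Only numpy, scipy, OpenCV 4.12 (cv2) and the standard library are available. Lean on these libraries where they do the work, as an engineer would, in place of code of your own. Each camera call takes 0.05 s, during which the arm holds its last target. There are 200 camera calls.

## Working session

There is one attempt and no reset: what is moved stays moved. The work goes in short steps, Python scripts to look and compute and a shell command to move; the robot and the scene stay as the last step left them, time stands still between calls to the robot, and variables do not carry over. Pictures are saved under pics/ and viewed, at most 10 in all, crops included, and the job is handed in when it is done.

```bash
ls; mkdir -p pics
cat > h.py <<'E'
import numpy as np, cv2
from rig import robot, cams
from scipy.spatial.transform import Rotation as R
def grab(n):
    c=cams.camera(n); np.savez('/tmp/'+n+'.npz',**c); return c
def load(n): return dict(np.load('/tmp/'+n+'.npz'))
def f(c): return 240/np.tan(np.radians(float(c['fov_y']))/2)
def px2w(c,u,v,d=None,z=None):
    F=f(c); ray=np.array([(u-c['cx'])/F,(v-c['cy'])/F,1]); V=np.linalg.inv(c['view'])
    if z is not None:
        r=V[:3,:3]@ray; return V[:3,3]+r*(z-V[2,3])/r[2]
    if d is None: d=c['depth'][int(round(v)),int(round(u))]
    return (V@np.r_[ray*d,1])[:3]
def w2px(c,p):
    q=c['view']@np.r_[p,1]; return q[:2]/q[2]*f(c)+[c['cx'],c['cy']]
def cloud(c):
    v,u=np.mgrid[:480,:640]; F=f(c); d=c['depth']
    P=np.stack([(u-c['cx'])/F*d,(v-c['cy'])/F*d,d,np.ones_like(d)],-1)
    return (P@np.linalg.inv(c['view']).T)[...,:3]
def st():
    o=robot.get_obs(); print({k:np.round(o[k],4) for k in('time','position','tool_rot','ft_force','moment','grip_width','grip_force','q')})
    r=R.from_quat(o['tool_rot']).as_matrix(); print(np.round(r,3)); return o
E
python3 - <<'E'
from h import *
st()
for n in('scene','top'):
    c=grab(n); cv2.imwrite(f'pics/{n}0.png',c['color']); print(n,c['fov_y'],c['cx'],c['cy'],np.round(np.linalg.inv(c['view']),3))
E
```

```text
pics
{'time': np.float64(0.0), 'position': array([ 0.4571, -0.4253,  0.2387]), 'tool_rot': array([ 9.169e-01,  3.992e-01, -2.000e-04, -1.000e-03]), 'ft_force': array([-0.1393, -0.2821,  0.6925]), 'moment': array([-0.0148, -0.0296, -0.0131]), 'grip_width': np.float64(0.0871), 'grip_force': np.float64(0.0), 'q': array([-0.9281,  0.5283,  1.4339, -0.    ,  1.1814, -0.1785])}
[[ 0.681  0.732 -0.001]
 [ 0.732 -0.681  0.002]
 [ 0.    -0.002 -1.   ]]
scene 49.275491945899326 316.99582943642343 238.69666165300274 [[-0.914  0.179 -0.363  1.075]
 [ 0.405  0.428 -0.808  0.959]
 [ 0.01  -0.886 -0.464  0.71 ]
 [ 0.     0.     0.     1.   ]]
top 51.2488803793789 313.28699425907143 237.51780809532784 [[ 0.023 -0.996  0.086  0.48 ]
 [-1.    -0.024 -0.008 -0.142]
 [ 0.01  -0.086 -0.996  1.22 ]
 [ 0.     0.     0.     1.   ]]
```

View pics/top0.png

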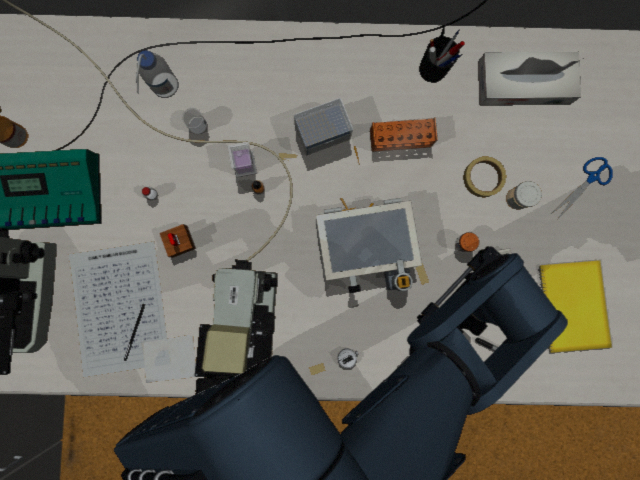

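View pics/scene0.png

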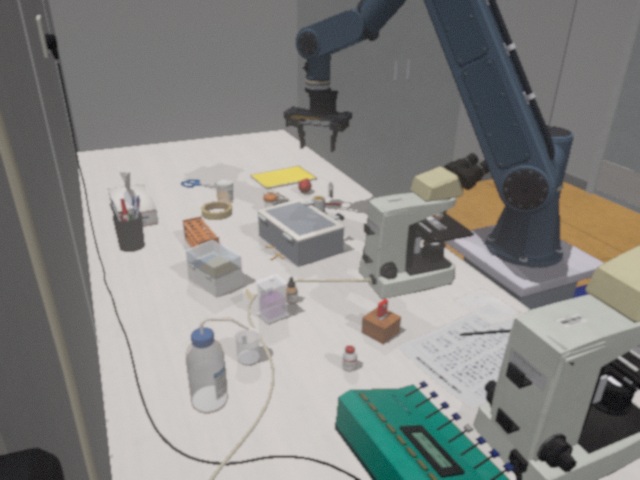

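The top view shows the stand with the key at about (176,240), the lock box at (370,240), the lock at (402,281), the lid grip at (353,288) and the microscope at (240,310). The jar is at (468,241), the oil bottle at (258,187) and the red bottle at (149,193). Next I'll enlarge crops of these.

Run:
```python
from h import *
c=load('top'); im=c['color']
a=cv2.resize(im[215:265,150:205],None,fx=7,fy=7,interpolation=cv2.INTER_CUBIC)
b=cv2.resize(im[190:300,310:430],None,fx=3.5,fy=3.5,interpolation=cv2.INTER_CUBIC)
o=np.zeros((400,800,3),np.uint8); o[:350,:385]=a; o[:385,380:800]=b; cv2.imwrite('pics/crop0.png',o)
P=cloud(c)
# stand top & key head points
for nm,(u0,u1,v0,v1) in dict(stand=(155,205,215,265),box=(310,430,190,300),jar=(455,485,228,255),oil=(245,270,175,200),red=(138,162,180,205),scope=(195,280,255,380)).items():
    Q=P[v0:v1,u0:u1].reshape(-1,3); Q=Q[Q[:,2]>0.015]
    print(nm,len(Q),Q.min(0).round(3),Q.max(0).round(3),np.median(Q,0).round(3))
# stand top face rect
def rect(u0,u1,v0,v1,z0,z1,nm):
    Q=P[v0:v1,u0:u1].reshape(-1,3); Q=Q[(Q[:,2]>z0)&(Q[:,2]<z1)]
    r=cv2.minAreaRect((Q[:,:2]*1000).astype(np.float32)); print(nm,len(Q),r,Q[:,2].mean())
rect(155,205,215,265,.036,.048,'standtop')
rect(155,205,215,265,.055,.12,'key')
rect(310,430,190,300,.065,.090,'lid')
rect(380,430,250,300,.092,.11,'cyl')
V=cv2.cvtColor(im,cv2.COLOR_BGR2HSV)
m=((V[...,0]<6)|(V[...,0]>174))&(V[...,1]>180)&(V[...,2]>100)
ys,xs=np.nonzero(m[215:265,150:205]); print('red px',xs.mean()+150,ys.mean()+215,cv2.minAreaRect(np.c_[xs+150,ys+215].astype(np.float32)))
print(px2w(c,xs.mean()+150,ys.mean()+215,z=.09), P[ys+215,xs+150].max(0))
```

```text
stand 759 [ 0.48  -0.142  0.016] [0.609 0.209 1.22 ] [0.567 0.168 0.043]
box 7285 [ 0.457 -0.398  0.015] [ 0.675 -0.142  1.22 ] [ 0.569 -0.281  0.085]
jar 393 [ 0.48  -0.538  0.015] [ 0.603 -0.142  1.22 ] [ 0.577 -0.51   0.057]
oil 140 [ 0.48  -0.142  0.016] [ 0.718 -0.002  1.22 ] [ 0.7   -0.017  0.044]
red 153 [ 0.48  -0.142  0.016] [0.698 0.26  1.22 ] [0.68  0.241 0.041]
scope 8003 [ 0.274 -0.142  0.015] [0.539 0.092 1.22 ] [ 0.399 -0.012  0.225]
standtop 569 ((569.0490112304688, 172.90237426757812), (60.711151123046875, 61.53767395019531), 23.211654663085938) 0.04266923634785943
key 86 ((568.3389282226562, 172.84738159179688), (27.44426727294922, 11.183619499206543), 22.56534194946289) 0.0763052054778911
lid 6629 ((557.9269409179688, -280.5484313964844), (209.3832244873047, 222.45526123046875), 10.117561340332031) 0.08471627510342429
cyl 260 ((497.5627746582031, -350.9377746582031), (68.71548461914062, 39.03049850463867), 13.223967552185059) 0.09756291207745663
red px 170.53488372093022 238.2325581395349 ((170.50001525878906, 238.5), (11.384199142456055, 3.7947328090667725), 71.56504821777344)
[0.5689276  0.17166885 0.09      ] [0.58127926 0.1910345  0.08855274]
```

View pics/crop0.png

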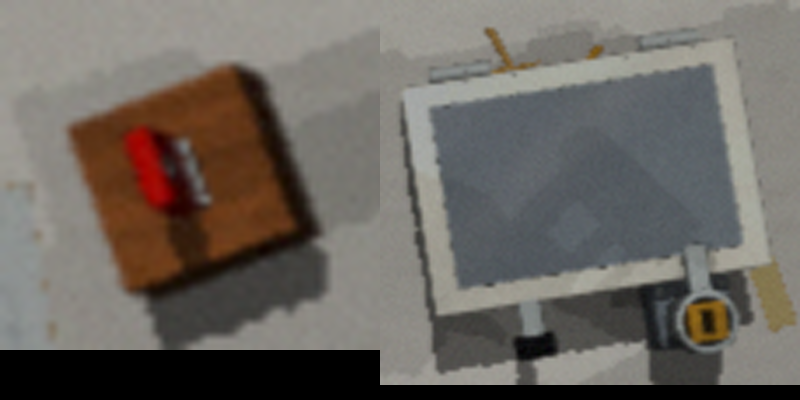

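Crop: the key's red head lies along about 23° at (0.569,0.173), and the lock ring is centred near full-image pixel (403,281). I'll use the wrist view, which starts near the lock, to refine it.

```bash
cat >> h.py <<'E'
def wpx2w(c,u,v,z):
    F=f(c); x,y=u-c['cx'],v-c['cy']; r=np.hypot(x,y); t=r/F
    ray=np.array([np.sin(t)*x/max(r,1e-9),np.sin(t)*y/max(r,1e-9),np.cos(t)]); V=np.linalg.inv(c['view']); d=V[:3,:3]@ray
    return V[:3,3]+d*(z-V[2,3])/d[2]
def w2wpx(c,p):
    q=(c['view']@np.r_[p,1])[:3]; r=np.hypot(q[0],q[1]); t=np.arctan2(r,q[2]); return q[:2]/r*t*f(c)+[c['cx'],c['cy']]
E
python3 - <<'E'
from h import *
c=grab('wrist'); cv2.imwrite('pics/w0.png',c['color']); print(c['fov_y'],np.linalg.inv(c['view']).round(3))
t=load('top'); p=px2w(t,403.1,281.2,z=.098); print('lock top',p,'in wrist px',w2wpx(c,p))
g=px2w(t,310+(535-380)/3.5-.3,190+343/3.5-.3,z=.082); print('grip',g,w2wpx(c,g))
for nm,u,v,z in(('scope head',240,290,None),('eyep',225,360,None)): print(nm,px2w(t,u,v))
P=cloud(t)[255:390,195:285].reshape(-1,3);P=P[(P[:,2]<.6)&(P[:,2]>.1)];print(P.min(0),P.max(0))
E
```

```text
65.70646984690485 [[ 0.732 -0.656 -0.184  0.507]
 [-0.681 -0.706 -0.196 -0.373]
 [-0.001  0.269 -0.963  0.384]
 [ 0.     0.     0.     1.   ]]
lock top [ 0.48409175 -0.3540774   0.098     ] in wrist px [283.27493738 137.47777318]
grip [ 0.46694345 -0.24576099  0.082     ] [183.61707809  63.18797936]
scope head [ 0.45905958 -0.00783326  0.2279378 ]
eyep [0.33093046 0.00851517 0.27812108]
[ 0.274403   -0.07227239  0.10026143] [0.52207484 0.09223959 0.5999993 ]
```

View pics/w0.png

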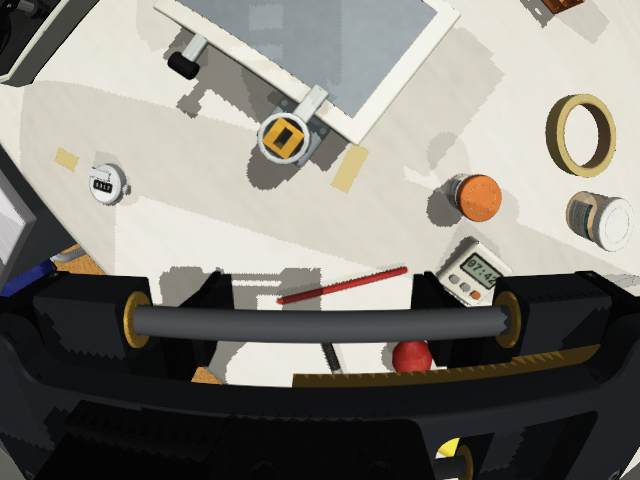

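The wrist view shows the lock at (284,138), the grip at (184,65) and the jar at (478,198). I'll enlarge the lock and grip.

Run:
```python
from h import *
c=load('wrist'); im=c['color']
b=cv2.resize(im[25:175,155:345],None,fx=4,fy=4,interpolation=cv2.INTER_CUBIC)
cv2.imwrite('pics/wcrop.png',b)
```

```text
(no output)
```

View pics/wcrop.png

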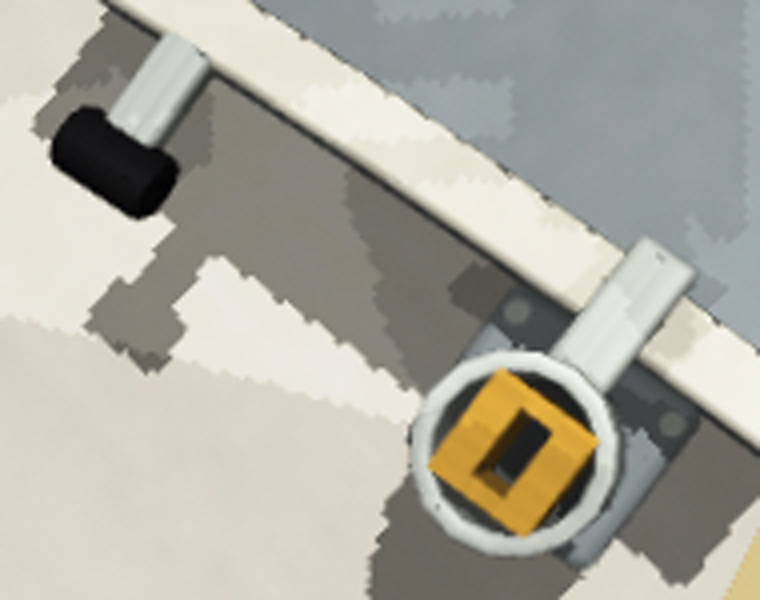

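Run:
```python
from h import *
c=load('wrist'); t=load('top')
w=lambda x,y,z: wpx2w(c,155+(x+.5)/4-.5,25+(y+.5)/4-.5,z)
L=w(514.5,452.5,.098); G=w(114,163,.082); T=w(667,265,.100); 
print('L',L,'G',G,'T',T)
yaw=lambda d: np.degrees(np.arctan2(d[1],d[0]))
print('yaw from tongue',yaw(T-L),'from L->G',yaw(G-L)-np.degrees(np.arctan2(110,1)), np.linalg.norm(G-L))
e1=w(110,3,.085);e2=w(755,452,.085);print('lid front edge yaw',yaw(e1-e2)-90)
k=[w(*p,.098) for p in((538,413),(490,484))]; print('keyway yaw',yaw(k[0]-k[1]))
for off in(9,10,11):
  y=np.radians(off); Rz=np.array([[np.cos(y),-np.sin(y)],[np.sin(y),np.cos(y)]]); H=L[:2]-Rz@[-.182,-.06]; print(off,'hinge',H,'grip pred',H+Rz@[-.181,.05])
# compare wrist vs depth of wrist cam, top
print(px2w(t,403.1,281.2,z=.098))
d=c['depth'][138,284]; print(d)
```

```text
L [ 0.48393316 -0.35421676  0.098     ] G [ 0.46534817 -0.24685764  0.082     ] T [ 0.52961306 -0.34787028  0.1       ]
yaw from tongue 7.909683852726961 from L->G 10.342024865936892 0.11012439842753881
lid front edge yaw 9.913815312675695
keyway yaw 12.436721279580956
9 hinge [ 0.65430637 -0.26648439] grip pred [ 0.46771305 -0.24541461]
10 hinge [ 0.65274928 -0.26352433] grip pred [ 0.46581667 -0.24571426]
11 hinge [ 0.65114077 -0.26059189] grip pred [ 0.4639258  -0.24604696]
[ 0.48409175 -0.3540774   0.098     ]
0.30667034
```

```bash
python3 -m pendant '[{"jaw":1,"linear":[0,0,-3],"twist":6},{"jaw":1,"linear":[0,0,-3],"twist":6},{"jaw":1,"linear":[0,0,-3],"twist":6},{"jaw":1,"linear":[0,0,-3],"twist":6}]' 40
python3 -m pendant '[{"jaw":1,"linear":[2.6,-2.43,0],"twist":0},{"jaw":1,"linear":[2.6,-2.43,0],"twist":0},{"jaw":1,"linear":[2.6,-2.43,0],"twist":0},{"jaw":1,"linear":[2.6,-2.43,0],"twist":0},{"jaw":1,"linear":[2.6,-2.43,0],"twist":0},{"jaw":1,"linear":[2.6,-2.43,0],"twist":0},{"jaw":1,"linear":[2.6,-2.43,0],"twist":0},{"jaw":1,"linear":[2.6,-2.43,0],"twist":0},{"jaw":1,"linear":[2.6,-2.43,0],"twist":0},{"jaw":1,"linear":[2.6,-2.43,0],"twist":0}]'
python3 -m pendant '[{"jaw":1,"linear":[1,-3.3,0],"twist":0},{"jaw":1,"linear":[1,-3.3,0],"twist":0},{"jaw":1,"linear":[1,-3.3,0],"twist":0},{"jaw":1,"linear":[1,-3.3,0],"twist":0},{"jaw":1,"linear":[1,-3.3,0],"twist":0},{"jaw":1,"linear":[1,-3.3,0],"twist":0},{"jaw":1,"linear":[1,-3.3,0],"twist":0},{"jaw":1,"linear":[1,-3.3,0],"twist":0},{"jaw":0.5,"linear":[0,0,0],"twist":0},{"jaw":0.5,"linear":[0,0,0],"twist":0}]'
cat >> h.py <<'E'
def to(p,yaw):
    "delta in tool axes (cm) and twist (deg) to TCP p with tool-y at yaw deg"
    o=st(); r=R.from_quat(o['tool_rot']).as_matrix(); print('tool-axis cm',(r.T@(np.array(p)-o['position'])*100).round(2))
    y=np.degrees(np.arctan2(r[1,1],r[0,1])); print('yaw',y,'twist',(y-yaw+180)%360-180, 'tilt deg',np.degrees(r[:2,2]))
E
python3 - <<'E'
from h import *
to([.5687,.1727,.0745],-67)
c=grab('wrist'); im=c['color']
p=w2wpx(c,[.5687,.1727,.0885]); print(p)
u,v=int(p[0]),int(p[1]); v0=max(0,v-50);u0=max(0,u-60)
print(u0,v0); cv2.imwrite('pics/wk.png',cv2.resize(im[v0:v0+100,u0:u0+120],None,fx=6,fy=6,interpolation=cv2.INTER_CUBIC))
E
```

```text
time: 0.48
position: [0.4569, -0.4257, 0.3602]
tool_rot: [0.98, 0.197, -0.0, -0.001]
ft_force: [0.5, -0.2, -0.1]
grip_width: 0.0867
grip_force: 0.0
time: 1.32
position: [0.6017, -0.099, 0.3592]
tool_rot: [0.98, 0.199, -0.0, -0.0]
ft_force: [0.9, -0.4, -0.1]
grip_width: 0.0871
grip_force: 0.0
time: 2.15
position: [0.5712, 0.1753, 0.3591]
tool_rot: [0.98, 0.201, -0.0, 0.0]
ft_force: [-0.2, -0.5, 0.0]
grip_width: 0.0798
grip_force: 0.0
{'time': np.float64(2.15), 'position': array([0.5712, 0.1753, 0.3591]), 'tool_rot': array([ 9.795e-01,  2.014e-01, -5.000e-04,  1.000e-04]), 'ft_force': array([-0.237 , -0.4595,  0.0249]), 'moment': array([-0.0057,  0.0055, -0.0133]), 'grip_width': np.float64(0.0798), 'grip_force': np.float64(0.0), 'q': array([ 1.1110e-01,  3.7940e-01,  1.3453e+00, -3.0000e-04,  1.4178e+00,
        1.2764e+00])}
[[ 0.919  0.394 -0.001]
 [ 0.394 -0.919 -0.   ]
 [-0.001  0.    -1.   ]]
tool-axis cm [-0.3   0.14 28.46]
yaw -66.76521929019913 twist 0.23478070980087296 tilt deg [-0.05026528 -0.02264866]
[321.69917105 201.9527213 ]
261 151
```

View pics/wk.png

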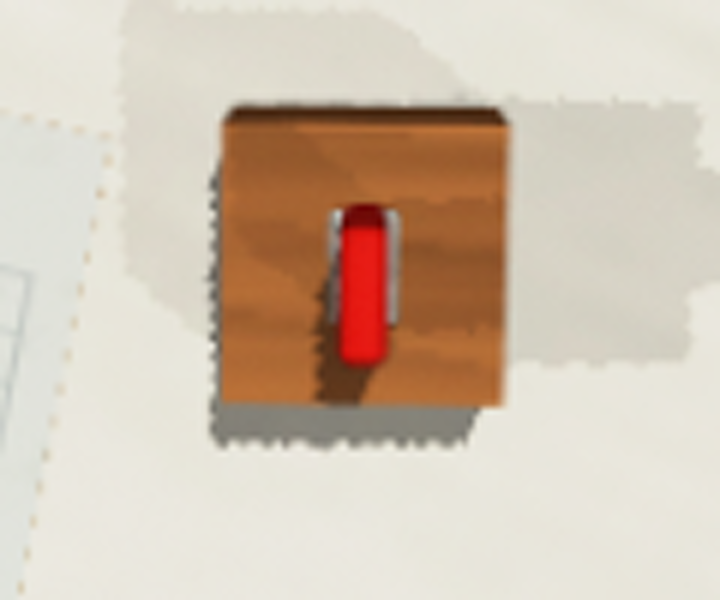

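The key is square to the fingers. The head's top is centred at crop (364,297) and the shoulder at (365,267).

Run:
```python
from h import *
c=load('wrist')
a=wpx2w(c,261+364.5/6-.5,151+297/6-.5,.0885); b=wpx2w(c,261+365.5/6-.5,151+268/6-.5,.0545); s=wpx2w(c,261+364/6-.5,151+265/6-.5,.042); print(a,b,s)
m=(a+b)/2; to([m[0],m[1],.075],-66.9)
```

```text
[0.57057175 0.17405959 0.0885    ] [0.57064445 0.17389664 0.0545    ] [0.56922585 0.17363369 0.042     ]
{'time': np.float64(2.2), 'position': array([0.5715, 0.174 , 0.3591]), 'tool_rot': array([ 9.797e-01,  2.004e-01, -4.000e-04,  3.000e-04]), 'ft_force': array([-0.0474, -0.4794,  0.4588]), 'moment': array([ 0.0144,  0.0042, -0.0487]), 'grip_width': np.float64(0.0768), 'grip_force': np.float64(0.0), 'q': array([ 1.0900e-01,  3.7930e-01,  1.3454e+00, -7.0000e-04,  1.4177e+00,
        1.2763e+00])}
[[ 0.92   0.393 -0.001]
 [ 0.393 -0.92  -0.001]
 [-0.001  0.    -1.   ]]
tool-axis cm [-0.06 -0.05 28.41]
yaw -66.8801895689183 twist 0.019810431081708657 tilt deg [-0.04137704 -0.0443255 ]
```

```bash
python3 -m pendant '[{"jaw":0.5,"linear":[0,0,3.5],"twist":0},{"jaw":0.5,"linear":[0,0,3.5],"twist":0},{"jaw":0.5,"linear":[0,0,3.5],"twist":0},{"jaw":0.5,"linear":[0,0,3.5],"twist":0},{"jaw":0.5,"linear":[0,0,3.5],"twist":0},{"jaw":0.5,"linear":[0,0,2.5],"twist":0},{"jaw":0.5,"linear":[0,0,2],"twist":0},{"jaw":0.5,"linear":[0,0,2],"twist":0},{"jaw":0.5,"linear":[0,0,2],"twist":0},{"jaw":0.5,"linear":[0,0,1.5],"twist":0},{"jaw":0.5,"linear":[0,0,0.9],"twist":0},{"jaw":0.5,"linear":[0,0,0],"twist":0}]'
python3 - <<'E'
from h import *
to([.5706,.1740,.075],-66.9)
E
```

```text
time: 3.2
position: [0.5709, 0.172, 0.0734]
tool_rot: [0.98, 0.199, -0.002, -0.0]
ft_force: [0.1, -0.5, 0.2]
grip_width: 0.0435
grip_force: 0.0
{'time': np.float64(3.2), 'position': array([0.5709, 0.172 , 0.0734]), 'tool_rot': array([ 9.801e-01,  1.986e-01, -2.200e-03, -1.000e-04]), 'ft_force': array([ 0.0518, -0.4838,  0.2387]), 'moment': array([-0.0224,  0.0424, -0.0249]), 'grip_width': np.float64(0.0435), 'grip_force': np.float64(0.0), 'q': array([ 1.0540e-01,  7.1750e-01,  1.6270e+00, -4.0000e-04,  8.0150e-01,
        1.2765e+00])}
[[ 0.921  0.389 -0.004]
 [ 0.389 -0.921 -0.001]
 [-0.004 -0.001 -1.   ]]
tool-axis cm [ 0.05 -0.2  -0.16]
yaw -67.08612264853346 twist -0.1861226485334555 tilt deg [-0.25185731 -0.04127386]
```

```bash
python3 -m pendant '[{"jaw":0.5,"linear":[0,-0.15,-0.15],"twist":0},{"jaw":0.5,"linear":[0,0,0],"twist":0},{"jaw":0.3,"linear":[0,0,0],"twist":0},{"jaw":0.1,"linear":[0,0,0],"twist":0},{"jaw":0,"linear":[0,0,0],"twist":0},{"jaw":0,"linear":[0,0,0],"twist":0},{"jaw":0,"linear":[0,0,0],"twist":0},{"jaw":0,"linear":[0,0,0],"twist":0},{"jaw":0,"linear":[0,0,0],"twist":0},{"jaw":0,"linear":[0,0,0],"twist":0}]' 40
python3 - <<'E'
from h import *
to([.5706,.1740,.075],-66.9)
E
```

```text
time: 4.03
position: [0.571, 0.1754, 0.077]
tool_rot: [0.98, 0.2, -0.0, -0.0]
ft_force: [-0.9, 1.5, 0.4]
grip_width: 0.0097
grip_force: 40.0
{'time': np.float64(4.0333), 'position': array([0.571 , 0.1754, 0.077 ]), 'tool_rot': array([ 9.799e-01,  1.995e-01, -2.000e-04, -4.000e-04]), 'ft_force': array([-0.9407,  1.4707,  0.3803]), 'moment': array([ 0.3824,  0.1609, -0.0078]), 'grip_width': np.float64(0.0097), 'grip_force': np.float64(39.9989), 'q': array([1.1080e-01, 7.1180e-01, 1.6257e+00, 9.0000e-04, 8.0450e-01,
       1.2793e+00])}
[[ 0.92   0.391 -0.001]
 [ 0.391 -0.92   0.001]
 [-0.    -0.001 -1.   ]]
tool-axis cm [-0.09  0.11  0.2 ]
yaw -66.98344325504537 twist -0.08344325504538119 tilt deg [-0.0304423   0.03484976]
```

```bash
python3 -m pendant '[{"jaw":0,"linear":[0,0,-1],"twist":0},{"jaw":0,"linear":[0,0,-2],"twist":0},{"jaw":0,"linear":[0,0,-3],"twist":0},{"jaw":0,"linear":[0,0,-3],"twist":0},{"jaw":0,"linear":[0,0,-3],"twist":0},{"jaw":0,"linear":[0,0,-3],"twist":0},{"jaw":0,"linear":[0,0,-3],"twist":4.35},{"jaw":0,"linear":[0,0,-3],"twist":4.35},{"jaw":0,"linear":[0,0,-3],"twist":4.35},{"jaw":0,"linear":[0,0,-3],"twist":0},{"jaw":0,"linear":[0,0,-2],"twist":0},{"jaw":0,"linear":[0,0,0],"twist":0}]'
python3 - <<'E'
from h import *
to([.60,-.1,.365],-80)
to([.484,-.354,.365],-80)
E
```

```text
time: 5.03
position: [0.5735, 0.175, 0.3734]
tool_rot: [0.996, 0.087, 0.006, 0.0]
ft_force: [0.6, 0.7, 0.3]
grip_width: 0.0098
grip_force: 40.0
{'time': np.float64(5.0333), 'position': array([0.5735, 0.175 , 0.3734]), 'tool_rot': array([9.962e-01, 8.690e-02, 5.800e-03, 2.000e-04]), 'ft_force': array([0.647 , 0.7377, 0.3458]), 'moment': array([ 0.0283, -0.0115, -0.0151]), 'grip_width': np.float64(0.0098), 'grip_force': np.float64(39.999), 'q': array([ 1.1030e-01,  3.6720e-01,  1.3262e+00, -7.0000e-04,  1.4365e+00,
        1.5070e+00])}
[[ 0.985  0.173  0.012]
 [ 0.173 -0.985  0.001]
 [ 0.012  0.001 -1.   ]]
tool-axis cm [-2.16 27.54  0.86]
yaw -80.02484752941983 twist -0.02484752941984425 tilt deg [0.66835592 0.03461875]
{'time': np.float64(5.0333), 'position': array([0.5735, 0.175 , 0.3734]), 'tool_rot': array([9.962e-01, 8.690e-02, 5.800e-03, 2.000e-04]), 'ft_force': array([0.647 , 0.7377, 0.3458]), 'moment': array([ 0.0283, -0.0115, -0.0151]), 'grip_width': np.float64(0.0098), 'grip_force': np.float64(39.999), 'q': array([ 1.1030e-01,  3.6720e-01,  1.3262e+00, -7.0000e-04,  1.4365e+00,
        1.5070e+00])}
[[ 0.985  0.173  0.012]
 [ 0.173 -0.985  0.001]
 [ 0.012  0.001 -1.   ]]
tool-axis cm [-17.99  50.55   0.7 ]
yaw -80.02484752941983 twist -0.02484752941984425 tilt deg [0.66835592 0.03461875]
```

```bash
python3 -m pendant '[{"jaw":0,"linear":[-0.24,3.06,0],"twist":0},{"jaw":0,"linear":[-0.24,3.06,0],"twist":0},{"jaw":0,"linear":[-0.24,3.06,0],"twist":0},{"jaw":0,"linear":[-0.24,3.06,0],"twist":0},{"jaw":0,"linear":[-0.24,3.06,0],"twist":0},{"jaw":0,"linear":[-0.24,3.06,0],"twist":0},{"jaw":0,"linear":[-0.24,3.06,0],"twist":0},{"jaw":0,"linear":[-0.24,3.06,0],"twist":0},{"jaw":0,"linear":[-0.24,3.06,0],"twist":0}]'
python3 -m pendant '[{"jaw":0,"linear":[-1.76,2.56,0],"twist":0},{"jaw":0,"linear":[-1.76,2.56,0],"twist":0},{"jaw":0,"linear":[-1.76,2.56,0],"twist":0},{"jaw":0,"linear":[-1.76,2.56,0],"twist":0},{"jaw":0,"linear":[-1.76,2.56,0],"twist":0},{"jaw":0,"linear":[-1.76,2.56,0],"twist":0},{"jaw":0,"linear":[-1.76,2.56,0],"twist":0},{"jaw":0,"linear":[-1.76,2.56,0],"twist":0},{"jaw":0,"linear":[-1.76,2.56,0],"twist":0},{"jaw":0,"linear":[0,0,0],"twist":0},{"jaw":0,"linear":[0,0,0],"twist":0}]'
python3 - <<'E'
from h import *
to([.484,-.354,.19],-80)
c=grab('wrist'); im=c['color']; cv2.imwrite('pics/w1.png',im); print(w2wpx(c,[.484,-.354,.098]))
E
```

```text
time: 5.78
position: [0.5967, -0.1014, 0.3658]
tool_rot: [0.996, 0.087, -0.001, -0.0]
ft_force: [-0.2, -0.6, -0.1]
grip_width: 0.0097
grip_force: 40.0
time: 6.7
position: [0.4802, -0.3554, 0.3657]
tool_rot: [0.996, 0.085, -0.001, -0.001]
ft_force: [-0.2, 0.3, -1.1]
grip_width: 0.0098
grip_force: 40.0
{'time': np.float64(6.7), 'position': array([ 0.4802, -0.3554,  0.3657]), 'tool_rot': array([ 9.964e-01,  8.530e-02, -9.000e-04, -1.100e-03]), 'ft_force': array([-0.1779,  0.3234, -1.0518]), 'moment': array([ 0.0458,  0.0496, -0.0104]), 'grip_width': np.float64(0.0098), 'grip_force': np.float64(39.9988), 'q': array([-8.2400e-01,  3.7550e-01,  1.3339e+00, -1.0000e-04,  1.4351e+00,
        5.7610e-01])}
[[ 0.985  0.17  -0.002]
 [ 0.17  -0.985  0.002]
 [-0.002 -0.002 -1.   ]]
tool-axis cm [ 0.43 -0.03 17.57]
yaw -80.2155837842545 twist -0.21558378425450542 tilt deg [-0.11470917  0.11617046]
[320.17689794 196.24894979]
```

View pics/w1.png

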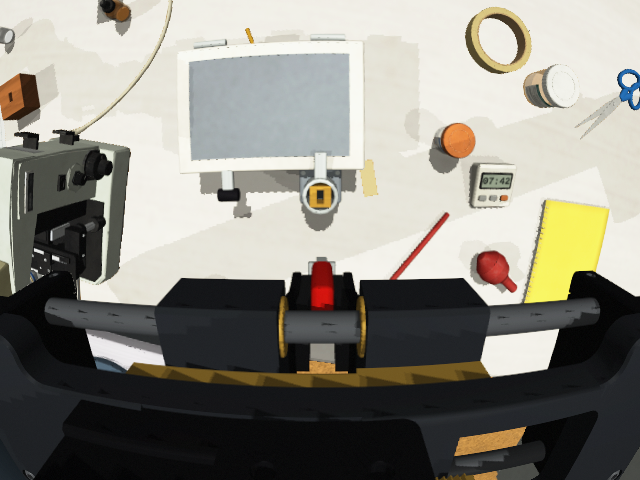

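Wrist view: the key is held upright, and the keyway is at (320,196), as predicted. Descending to a hover.

```bash
python3 -m pendant '[{"jaw":0,"linear":[0.4,0,2.5],"twist":0},{"jaw":0,"linear":[0,0,2.5],"twist":0},{"jaw":0,"linear":[0,0,2.5],"twist":0},{"jaw":0,"linear":[0,0,2.5],"twist":0},{"jaw":0,"linear":[0,0,2.5],"twist":0},{"jaw":0,"linear":[0,0,2],"twist":0},{"jaw":0,"linear":[0,0,2],"twist":0},{"jaw":0,"linear":[0,0,1],"twist":0},{"jaw":0,"linear":[0,0,0],"twist":0},{"jaw":0,"linear":[0,0,0],"twist":0}]'
python3 - <<'E'
from h import *
P=[]
for i in range(4):
    c=grab('wrist'); P.append(robot.get_obs()['position'])
print(np.round(P,4)); to([.484,-.354,.19],-80)
im=c['color']; p=w2wpx(c,[.484,-.354,.098]);print(p)
t=grab('top'); 
a=cv2.resize(im[int(p[1])-50:int(p[1])+70,250:390],None,fx=4.2,fy=4.2,interpolation=cv2.INTER_CUBIC)
cv2.imwrite('pics/w2.png',a); print(int(p[1])-50)
E
```

```text
time: 7.58
position: [0.486, -0.3527, 0.192]
tool_rot: [0.996, 0.088, -0.0, -0.0]
ft_force: [-0.5, -0.5, 1.5]
grip_width: 0.0096
grip_force: 40.0
[[ 0.4864 -0.3535  0.1929]
 [ 0.4866 -0.3539  0.1934]
 [ 0.4865 -0.3541  0.1936]
 [ 0.4864 -0.3542  0.1936]]
{'time': np.float64(7.7833), 'position': array([ 0.4864, -0.3542,  0.1936]), 'tool_rot': array([0.9962, 0.0871, 0.001 , 0.0012]), 'ft_force': array([-0.4175, -0.5346, -0.52  ]), 'moment': array([ 0.0268,  0.0872, -0.0195]), 'grip_width': np.float64(0.0097), 'grip_force': np.float64(39.999), 'q': array([-0.8149,  0.5496,  1.5409,  0.    ,  1.0481,  0.5814])}
[[ 0.985  0.174  0.002]
 [ 0.174 -0.985 -0.002]
 [ 0.002  0.003 -1.   ]]
tool-axis cm [-0.23 -0.06  0.36]
yaw -80.00472693336219 twist -0.004726933362178443 tilt deg [ 0.12093409 -0.12643521]
[318.26086719 247.98164278]
197
```

View pics/w2.png

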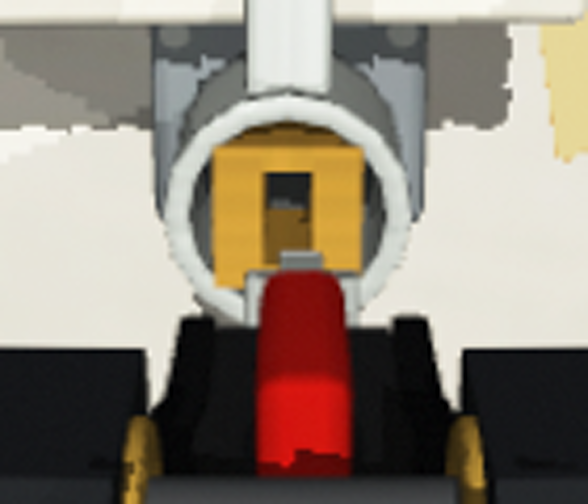

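The crop shows the keyway centred at about (288,217), with the blade at column 301, slightly to the right. I'll measure the offset.

Run:
```python
from h import *
c=load('wrist'); o=robot.get_obs()
w=lambda x,y,z: wpx2w(c,250+(x+.5)/4.2-.5,197+(y+.5)/4.2-.5,z)
r=R.from_quat(o['tool_rot']).as_matrix()
L=w(288,217,.098); T=w(301.5,255,.1391+.004); S=w(301.5,272,.1391+.03); H=w(303.5,378,.1391+.066)
print('lock',L,'tip far edge',T,'shoulder',S,'head far top edge',H)
for p in (T,S,H): print((r.T@(p-L)*1000).round(2))
ring=w(288,98,.099),w(288,325,.099),w(165,212,.099),w(411,212,.099); print(np.mean(ring[:2],0),np.mean(ring[2:],0))
print(cv2.__version__, o['position'])
```

```text
lock [ 0.48377842 -0.35399002  0.098     ] tip far edge [ 0.49278835 -0.35451124  0.1431    ] shoulder [ 0.4994093 -0.3532805  0.1691   ] head far top edge [ 0.50153199 -0.35300993  0.2051    ]
[  8.85   2.18 -45.08]
[ 15.62   2.17 -71.07]
[  17.82    2.35 -107.07]
[ 0.48457626 -0.35385273  0.099     ] [ 0.4849003  -0.35379074  0.099     ]
4.12.0 [ 0.48622317 -0.3541112   0.19347571]
```

```bash
python3 -m pendant '[{"jaw":0,"linear":[-0.27,-0.19,0],"twist":0},{"jaw":0,"linear":[0,0,1],"twist":0},{"jaw":0,"linear":[0,0,1],"twist":0},{"jaw":0,"linear":[0,0,1],"twist":0},{"jaw":0,"linear":[0,0,0.4],"twist":0},{"jaw":0,"linear":[0,0,0],"twist":0},{"jaw":0,"linear":[0,0,0],"twist":0}]'
python3 - <<'E'
from h import *
c=grab('wrist'); to([.484,-.354,.19],-80)
im=c['color']; p=w2wpx(c,[.484,-.354,.098]);print(p)
v=int(p[1])-50
cv2.imwrite('pics/w3.png',cv2.resize(im[v:v+100,250:390],None,fx=4.2,fy=4.2,interpolation=cv2.INTER_CUBIC)); print(v)
E
```

```text
time: 8.42
position: [0.4825, -0.3521, 0.1573]
tool_rot: [0.996, 0.087, -0.0, -0.001]
ft_force: [1.1, 0.0, 0.4]
grip_width: 0.0096
grip_force: 40.0
{'time': np.float64(8.4667), 'position': array([ 0.4825, -0.3522,  0.1577]), 'tool_rot': array([ 9.962e-01,  8.710e-02, -4.000e-04, -3.000e-04]), 'ft_force': array([-0.6941,  0.2511, -1.5866]), 'moment': array([ 0.0541, -0.0283,  0.0222]), 'grip_width': np.float64(0.0097), 'grip_force': np.float64(39.999), 'q': array([-8.1730e-01,  5.9320e-01,  1.5786e+00, -3.0000e-04,  9.7070e-01,
        5.7930e-01])}
[[ 0.985  0.174 -0.001]
 [ 0.174 -0.985  0.   ]
 [-0.001 -0.001 -1.   ]]
tool-axis cm [ 0.11  0.2  -3.23]
yaw -80.0076348168934 twist -0.007634816893414609 tilt deg [-0.0446375   0.02696756]
[322.94676122 260.40635461]
210
```

View pics/w3.png

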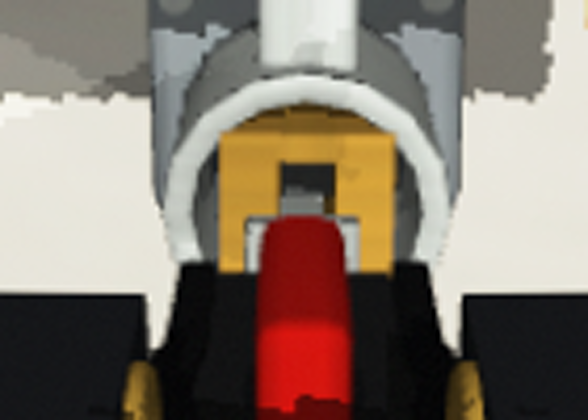

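Run:
```python
from h import *
c=load('wrist'); o=robot.get_obs()
w=lambda x,y,z: wpx2w(c,250+(x+.5)/4.2-.5,210+(y+.5)/4.2-.5,z)
r=R.from_quat(o['tool_rot']).as_matrix()
K=w(308,163,.098); T=w(302,190,.1577-.0545+.004); S=w(302,216,.1577-.0545+.03)
print('lock from far edge',K-r[:,0]*.008,'tip-c',T-r[:,0]*.0058,'shoulder-c',S-r[:,0]*.012)
for p in (T-r[:,0]*.0058,S-r[:,0]*.012): print((r.T@(p-(K-r[:,0]*.008))*1000).round(2))
```

```text
lock from far edge [ 0.48333689 -0.35411048  0.09800548] tip-c [ 0.48453453 -0.35307281  0.10720398] shoulder-c [ 0.48387901 -0.35321746  0.13320823]
[ 1.35 -0.82 -9.2 ]
[  0.66  -0.81 -35.2 ]
```

```bash
python3 -m pendant '[{"jaw":0,"linear":[-0.06,0.07,0],"twist":0},{"jaw":0,"linear":[0,0,0.4],"twist":0},{"jaw":0,"linear":[0,0,0.4],"twist":0},{"jaw":0,"linear":[0,0,0.4],"twist":0},{"jaw":0,"linear":[0,0,0],"twist":0},{"jaw":0,"linear":[0,0,0],"twist":0}]'
python3 -m pendant '[{"jaw":0,"linear":[0,0,0.3],"twist":0},{"jaw":0,"linear":[0,0,0.3],"twist":0},{"jaw":0,"linear":[0,0,0.3],"twist":0},{"jaw":0,"linear":[0,0,0],"twist":0}]'
```

```text
time: 8.97
position: [0.4839, -0.3533, 0.1463]
tool_rot: [0.996, 0.087, 0.002, 0.001]
ft_force: [4.6, 1.5, 0.5]
grip_width: 0.0099
grip_force: 40.0
time: 9.3
position: [0.484, -0.3533, 0.1372]
tool_rot: [0.996, 0.087, 0.002, 0.001]
ft_force: [6.6, 1.7, 0.0]
grip_width: 0.0097
grip_force: 40.0
```

```bash
python3 -m pendant '[{"jaw":0,"linear":[0.1,-0.02,0],"twist":0},{"jaw":0,"linear":[0,0,0.3],"twist":0},{"jaw":0,"linear":[0,0,0.3],"twist":0},{"jaw":0,"linear":[0,0,0.3],"twist":0},{"jaw":0,"linear":[0,0,0.2],"twist":0},{"jaw":0,"linear":[0,0,0],"twist":0},{"jaw":0,"linear":[0,0,0],"twist":0}]'
```

```text
time: 9.88
position: [0.4844, -0.3532, 0.1325]
tool_rot: [0.996, 0.087, 0.002, 0.002]
ft_force: [-1.9, 6.9, 36.0]
grip_width: 0.0098
grip_force: 40.0
```

Run:
```python
from h import *
c=grab('wrist'); to([.484,-.354,.1245],-80)
im=c['color']; p=w2wpx(c,[.484,-.354,.098]);print(p)
v=int(p[1])-50
a=cv2.resize(im[v:v+100,265:375],None,fx=5,fy=5,interpolation=cv2.INTER_CUBIC)
cv2.imwrite('pics/w4.png',a); print(v)
```

```text
{'time': np.float64(9.9333), 'position': array([ 0.4843, -0.3532,  0.1325]), 'tool_rot': array([0.9962, 0.0871, 0.0017, 0.0017]), 'ft_force': array([-3.1484,  8.0386, 36.3429]), 'moment': array([ 1.5222,  0.4391, -0.0042]), 'grip_width': np.float64(0.0101), 'grip_force': np.float64(40.0084), 'q': array([-8.1660e-01,  6.2910e-01,  1.5952e+00,  7.0000e-04,  9.1250e-01,
        5.7940e-01])}
[[ 0.985  0.173  0.004]
 [ 0.173 -0.985 -0.003]
 [ 0.003  0.004 -1.   ]]
tool-axis cm [-0.05  0.07  0.8 ]
yaw -80.00991876460697 twist -0.00991876460696517 tilt deg [ 0.21279886 -0.18224081]
[319.92451428 279.19985149]
229
```

View pics/w4.png

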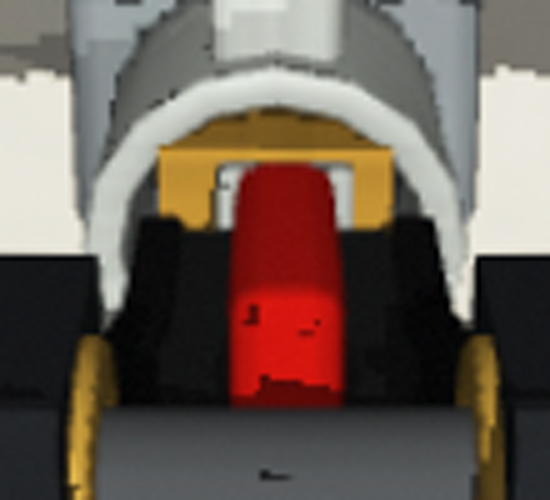

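Picture: the shoulder sits over the brass with its far edge near crop (285,165). I can't tell the gap by eye, so I'll get it from the depth image.

```bash
cat >> h.py <<'E'
def wdepth(c,u,v):
    F=f(c); x,y=u-c['cx'],v-c['cy']; r=np.hypot(x,y); t=r/F; d=c['depth'][v,u]
    k=np.tan(t)*d/max(r,1e-9); return (np.linalg.inv(c['view'])@np.array([x*k,y*k,d,1]))[:3]
E
python3 - <<'E'
from h import *
c=load('wrist')
print(wdepth(c,284+9,229+3).round(4))
for y in (40,90,100,135,155,160,170,176,180,190,200,205,210,215):
    v=229+y//5; print(y,[wdepth(c,265+x//5,v).round(4)[[0,2]].tolist() for x in (185,205,228,345,375)])
print('head top',[wdepth(c,265+x//5,229+y//5)[2].round(4) for x in(265,285,310) for y in (300,340)])
w=lambda x,y,z: wpx2w(c,265+(x+.5)/5-.5,229+(y+.5)/5-.5,z)
for z in(.102,.105,.110,.115): print(z,(w(285,165,z)-w(285,150,.098)).round(4),w(216,180,z)-w(352,180,z))
E
```

```text
[ 0.4956 -0.3351  0.0571]
40 [[0.4991, 0.0773], [0.501, 0.0828], [0.5033, 0.0896], [0.5032, 0.0809], [0.5017, 0.0732]]
90 [[0.4997, 0.0979], [0.4997, 0.0966], [0.5005, 0.0981], [0.5024, 0.0974], [0.5018, 0.0938]]
100 [[0.4986, 0.0976], [0.4988, 0.0973], [0.4991, 0.0969], [0.5012, 0.0968], [0.5016, 0.0965]]
135 [[0.4942, 0.0958], [0.4941, 0.0942], [0.4944, 0.0942], [0.4965, 0.0938], [0.4981, 0.0972]]
155 [[0.493, 0.0984], [0.4934, 0.0986], [0.4935, 0.0979], [0.4958, 0.0982], [0.4965, 0.0989]]
160 [[0.4923, 0.0979], [0.493, 0.0988], [0.4939, 0.1005], [0.4957, 0.0995], [0.496, 0.0989]]
170 [[0.4917, 0.0991], [0.4915, 0.0977], [0.4931, 0.1013], [0.4951, 0.1009], [0.4948, 0.0985]]
176 [[0.4906, 0.0978], [0.4913, 0.0988], [0.4931, 0.1028], [0.4949, 0.1019], [0.4941, 0.0981]]
180 [[0.4906, 0.0992], [0.4909, 0.0989], [0.4923, 0.1019], [0.4944, 0.1019], [0.4934, 0.0975]]
190 [[0.4894, 0.0988], [0.4894, 0.0978], [0.4914, 0.1023], [0.4934, 0.1022], [0.4927, 0.0988]]
200 [[0.4879, 0.0977], [0.4885, 0.0983], [0.4903, 0.1021], [0.4929, 0.1036], [0.4915, 0.0984]]
205 [[0.488, 0.0995], [0.4881, 0.0988], [0.4893, 0.1009], [0.4919, 0.1023], [0.491, 0.0984]]
210 [[0.487, 0.0983], [0.4873, 0.098], [0.4891, 0.1019], [0.4914, 0.1024], [0.4903, 0.098]]
215 [[0.4862, 0.0977], [0.4871, 0.099], [0.4884, 0.1015], [0.4907, 0.1021], [0.4899, 0.0985]]
head top [np.float64(0.1355), np.float64(0.1388), np.float64(0.1375), np.float64(0.1383), np.float64(0.1372), np.float64(0.1379)]
0.102 [-0.0002 -0.      0.004 ] [-0.00236136  0.0134876   0.        ]
0.105 [0.0008 0.0002 0.007 ] [-0.00232114  0.01325792  0.        ]
0.11 [0.0025 0.0005 0.012 ] [-0.00225412  0.01287511  0.        ]
0.115 [0.0042 0.0008 0.017 ] [-0.0021871   0.01249231  0.        ]
```

Depth shows the shoulder's top 4 mm above the brass, so the key is home. I'll ease the push and turn it.

```bash
python3 -m pendant '[{"jaw":0,"linear":[0,-0.05,-0.35],"twist":0},{"jaw":0,"linear":[0,0,0],"twist":0},{"jaw":0,"linear":[0,0,0],"twist":0},{"jaw":0,"linear":[0,0,0],"twist":0},{"jaw":0,"linear":[0,0,0],"twist":5},{"jaw":0,"linear":[0,0,0],"twist":5},{"jaw":0,"linear":[0,0,0],"twist":5},{"jaw":0,"linear":[0,0,0],"twist":0}]' 55
python3 - <<'E'
from h import *
to([.484,-.354,.1325],-166)
E
```

```text
time: 10.6
position: [0.484, -0.3532, 0.1327]
tool_rot: [0.999, -0.045, 0.001, 0.001]
ft_force: [0.8, 4.3, 19.1]
grip_width: 0.0093
grip_force: 55.0
{'time': np.float64(10.6), 'position': array([ 0.484 , -0.3532,  0.1327]), 'tool_rot': array([ 0.999 , -0.0452,  0.0015,  0.0015]), 'ft_force': array([ 0.7997,  4.2625, 19.0915]), 'moment': array([ 0.7037, -0.1379, -0.0146]), 'grip_width': np.float64(0.0093), 'grip_force': np.float64(55.0077), 'q': array([-0.8167,  0.6287,  1.5951, -0.    ,  0.9136,  0.8446])}
[[ 0.996 -0.09   0.003]
 [-0.09  -0.996 -0.003]
 [ 0.003  0.003 -1.   ]]
tool-axis cm [0.01 0.08 0.02]
yaw -95.18430804000471 twist 70.81569195999529 tilt deg [ 0.16222749 -0.17424673]
```

```bash
python3 -m pendant '[{"jaw":0,"linear":[0,0,-0.1],"twist":6},{"jaw":0,"linear":[0,0,0],"twist":6},{"jaw":0,"linear":[0,0,0],"twist":6},{"jaw":0,"linear":[0,0,0],"twist":6},{"jaw":0,"linear":[0,0,0],"twist":6},{"jaw":0,"linear":[0,0,0],"twist":6},{"jaw":0,"linear":[0,0,0],"twist":6},{"jaw":0,"linear":[0,0,0],"twist":6},{"jaw":0,"linear":[0,0,0],"twist":6},{"jaw":0,"linear":[0,0,0],"twist":0}]'
python3 -m pendant '[{"jaw":0,"linear":[0,0,0],"twist":5},{"jaw":0,"linear":[0,0,0],"twist":5},{"jaw":0,"linear":[0,0,0],"twist":5},{"jaw":0,"linear":[0,0,0],"twist":0},{"jaw":0,"linear":[0,0,0],"twist":0},{"jaw":0,"linear":[0,0,0],"twist":0}]'
python3 - <<'E'
from h import *
to([.484,-.354,.1325],-166)
c=grab('top')
# tongue direction from top view: elevated points around lock
P=cloud(c); Q=P.reshape(-1,3); C=c['color'].reshape(-1,3)
d=np.hypot(Q[:,0]-.484,Q[:,1]+.354); m=(d>.026)&(d<.052)&(Q[:,2]>.094)&(Q[:,2]<.108)
a=np.degrees(np.arctan2(Q[m,1]+.354,Q[m,0]-.484)); print(m.sum(),np.histogram(a,36,(-180,180))[0])
E
```

```text
time: 11.43
position: [0.4832, -0.353, 0.1327]
tool_rot: [0.869, -0.494, 0.001, 0.001]
ft_force: [-0.1, 2.2, 15.7]
grip_width: 0.0095
grip_force: 55.0
time: 11.93
position: [0.4836, -0.3531, 0.1327]
tool_rot: [0.799, -0.602, 0.001, 0.0]
ft_force: [0.6, 1.9, 14.8]
grip_width: 0.0096
grip_force: 55.0
{'time': np.float64(11.9333), 'position': array([ 0.4836, -0.3531,  0.1327]), 'tool_rot': array([ 7.985e-01, -6.020e-01,  1.400e-03,  4.000e-04]), 'ft_force': array([ 0.5598,  1.888 , 14.7749]), 'moment': array([ 0.6056, -0.2702, -0.0767]), 'grip_width': np.float64(0.0096), 'grip_force': np.float64(55.0048), 'q': array([-8.1700e-01,  6.2860e-01,  1.5952e+00, -5.0000e-04,  9.1480e-01,
        2.0461e+00])}
[[ 0.275 -0.961  0.002]
 [-0.961 -0.275 -0.002]
 [ 0.003 -0.001 -1.   ]]
tool-axis cm [ 0.1  -0.02  0.02]
yaw -164.02487612539403 twist 1.9751238746059698 tilt deg [ 0.10165047 -0.13832877]
0 [0 0 0 0 0 0 0 0 0 0 0 0 0 0 0 0 0 0 0 0 0 0 0 0 0 0 0 0 0 0 0 0 0 0 0 0]
```

```bash
python3 -m pendant '[{"jaw":0,"linear":[0,0,0],"twist":2},{"jaw":0,"linear":[0,0,0],"twist":2},{"jaw":0,"linear":[0,0,0],"twist":2},{"jaw":0,"linear":[0,0,0],"twist":0},{"jaw":0,"linear":[0,0,0],"twist":0}]'
python3 - <<'E'
from h import *
to([.484,-.354,.1325],-166)
for n in('wrist','scene'):
  c=grab(n); 
  if n=='scene':
    Q=cloud(c).reshape(-1,3); 
  else:
    V,U=np.mgrid[:480,:640]; d=c['depth']; F=f(c); x,y=U-c['cx'],V-c['cy']; r=np.hypot(x,y)+1e-9; k=np.tan(r/F)*d/r
    Q=(np.stack([x*k,y*k,d,np.ones_like(d)],-1)@np.linalg.inv(c['view']).T)[...,:3].reshape(-1,3)
  d=np.hypot(Q[:,0]-.484,Q[:,1]+.354); m=(d>.026)&(d<.054)&(Q[:,2]>.090)&(Q[:,2]<.108)
  a=np.degrees(np.arctan2(Q[m,1]+.354,Q[m,0]-.484)); print(n,m.sum(),np.histogram(a,36,(-180,180))[0])
  m&=(abs(a[0])>=0) if 0 else True
  if m.sum(): print(np.median(Q[m],0), d[m].max())
E
```

```text
time: 12.4
position: [0.4838, -0.3532, 0.1327]
tool_rot: [0.766, -0.643, 0.002, 0.0]
ft_force: [2.0, 2.5, 14.7]
grip_width: 0.0095
grip_force: 55.0
{'time': np.float64(12.4), 'position': array([ 0.4838, -0.3532,  0.1327]), 'tool_rot': array([ 7.662e-01, -6.426e-01,  1.700e-03,  4.000e-04]), 'ft_force': array([ 2.003 ,  2.5047, 14.696 ]), 'moment': array([ 0.5902, -0.333 ,  0.2117]), 'grip_width': np.float64(0.0095), 'grip_force': np.float64(55.0048), 'q': array([-8.1680e-01,  6.2870e-01,  1.5950e+00, -6.0000e-04,  9.1440e-01,
        2.1501e+00])}
[[ 0.174 -0.985  0.002]
 [-0.985 -0.174 -0.003]
 [ 0.003 -0.001 -1.   ]]
tool-axis cm [ 0.09 -0.01  0.02]
yaw -169.96634505966955 twist -3.9663450596695498 tilt deg [ 0.11496421 -0.16277993]
wrist 1194 [  0   0   0   0   0   0   0   0   0  17 477 577 123   0   0   0   0   0
   0   0   0   0   0   0   0   0   0   0   0   0   0   0   0   0   0   0]
[ 0.4980876  -0.38940462  0.09164727] 0.049890403959771665
scene 10 [0 0 0 0 0 0 0 0 0 0 1 4 3 1 0 0 0 0 0 0 0 0 0 0 0 0 0 1 0 0 0 0 0 0 0 0]
[ 0.5005781  -0.38106317  0.09101966] 0.04337548445188727
```

The tongue is at about -67°, which is 77° of turn, and the torque has risen at the stop. Releasing the key and going up.

```bash
python3 -m pendant '[{"jaw":0,"linear":[0,0,-0.1],"twist":-4},{"jaw":0,"linear":[0,0,0],"twist":0},{"jaw":0.1,"linear":[0,0,0],"twist":0},{"jaw":0.2,"linear":[0,0,0],"twist":0},{"jaw":0.3,"linear":[0,0,0],"twist":0},{"jaw":0.4,"linear":[0,0,0],"twist":0},{"jaw":0.4,"linear":[0,0,0],"twist":0},{"jaw":0.4,"linear":[0,0,0],"twist":0},{"jaw":0.4,"linear":[0,0,-1],"twist":0},{"jaw":0.4,"linear":[0,0,-2],"twist":0},{"jaw":0.4,"linear":[0,0,-3],"twist":0},{"jaw":0.4,"linear":[0,0,-3],"twist":0}]'
python3 - <<'E'
from h import *
to([.4658,-.2462,.22],-80)
c=grab('wrist'); V,U=np.mgrid[:480,:640]; d=c['depth']; F=f(c); x,y=U-c['cx'],V-c['cy']; r=np.hypot(x,y)+1e-9; k=np.tan(r/F)*d/r
Q=(np.stack([x*k,y*k,d,np.ones_like(d)],-1)@np.linalg.inv(c['view']).T)[...,:3].reshape(-1,3)
d=np.hypot(Q[:,0]-.484,Q[:,1]+.354); m=(d>.026)&(d<.054)&(Q[:,2]>.088)&(Q[:,2]<.108)
a=np.degrees(np.arctan2(Q[m,1]+.354,Q[m,0]-.484)); print(np.histogram(a,36,(-180,180))[0],np.median(a))
m=(d<.02)&(Q[:,2]>.105)&(Q[:,2]<.15); print('key top',m.sum(),np.percentile(Q[m,2],[50,95]),np.median(Q[m],0))
E
```

```text
time: 13.5
position: [0.4823, -0.3517, 0.2221]
tool_rot: [0.788, -0.616, -0.001, -0.0]
ft_force: [0.2, -0.5, 0.8]
grip_width: 0.035
grip_force: 0.0
{'time': np.float64(13.5), 'position': array([ 0.4823, -0.3517,  0.2221]), 'tool_rot': array([ 7.879e-01, -6.158e-01, -1.400e-03, -1.000e-04]), 'ft_force': array([ 0.1868, -0.5402,  0.7992]), 'moment': array([ 0.1163,  0.0028, -0.0351]), 'grip_width': np.float64(0.035), 'grip_force': np.float64(0.0), 'q': array([-8.1690e-01,  5.1070e-01,  1.5216e+00, -3.0000e-04,  1.1121e+00,
        2.0809e+00])}
[[ 0.242 -0.97  -0.002]
 [-0.97  -0.242  0.002]
 [-0.002  0.002 -1.   ]]
tool-axis cm [-10.63  -0.94   0.24]
yaw -166.02283965937926 twist -86.02283965937926 tilt deg [-0.11736076  0.105175  ]
[  0   0   0   0   0   0   0   0   0  10 220 283  67   0   0   0   0   0
   0   0   0   0   0   0   0   0   0   0   0   0   0   0   0   0   0   0] -68.02551410206789
key top 768 [0.13748232 0.13899385] [ 0.48417682 -0.35740477  0.13748232]
```

Key is home and the lock is at its stop. Unwinding the wrist and moving over the lid grip.

```bash
python3 -m pendant '[{"jaw":0.5,"linear":[0,0,-1],"twist":-7.15},{"jaw":0.5,"linear":[0,0,0],"twist":-7.15},{"jaw":0.5,"linear":[0,0,0],"twist":-7.15},{"jaw":0.5,"linear":[0,0,0],"twist":-7.15},{"jaw":0.5,"linear":[0,0,0],"twist":-7.15},{"jaw":0.5,"linear":[0,0,0],"twist":-7.15},{"jaw":0.5,"linear":[0,0,0],"twist":-7.15},{"jaw":0.5,"linear":[0,0,0],"twist":-7.15},{"jaw":0.5,"linear":[0,0,0],"twist":-7.15},{"jaw":0.5,"linear":[0,0,0],"twist":-7.15},{"jaw":0.5,"linear":[0,0,0],"twist":-7.15},{"jaw":0.5,"linear":[0,0,0],"twist":-7.15}]'
python3 -m pendant '[{"jaw":0.5,"linear":[0,-3.5,0],"twist":0},{"jaw":0.5,"linear":[0,-3.5,0],"twist":0},{"jaw":0.5,"linear":[0,-3.5,0],"twist":0},{"jaw":0.5,"linear":[0,0,0],"twist":0},{"jaw":0.5,"linear":[0,0,0],"twist":0},{"jaw":0.5,"linear":[0,0,0],"twist":0}]'
python3 - <<'E'
from h import *
to([.4658,-.2460,.086],-80)
c=grab('wrist'); V,U=np.mgrid[:480,:640]; d=c['depth']; F=f(c); x,y=U-c['cx'],V-c['cy']; r=np.hypot(x,y)+1e-9; k=np.tan(r/F)*d/r
Q=(np.stack([x*k,y*k,d,np.ones_like(d)],-1)@np.linalg.inv(c['view']).T)[...,:3]
m=(c['color'].max(-1)<60)&(np.hypot(Q[...,0]-.466,Q[...,1]+.246)<.03)&(Q[...,2]>.065)&(Q[...,2]<.1)
print('bar',m.sum(),np.median(Q[m],0),cv2.minAreaRect((Q[m][:,:2]*1000).astype(np.float32)), np.percentile(Q[m][:,2],[5,95]))
E
```

```text
time: 14.55
position: [0.4829, -0.3522, 0.232]
tool_rot: [0.996, 0.088, -0.0, 0.0]
ft_force: [0.2, 0.0, 0.6]
grip_width: 0.0437
grip_force: 0.0
time: 15.05
position: [0.4658, -0.2494, 0.2323]
tool_rot: [0.996, 0.086, 0.001, 0.001]
ft_force: [1.1, 0.3, 0.5]
grip_width: 0.0435
grip_force: 0.0
{'time': np.float64(15.05), 'position': array([ 0.4658, -0.2494,  0.2323]), 'tool_rot': array([9.963e-01, 8.550e-02, 7.000e-04, 1.000e-03]), 'ft_force': array([1.0838, 0.3018, 0.4755]), 'moment': array([ 0.0318,  0.0376, -0.0155]), 'grip_width': np.float64(0.0435), 'grip_force': np.float64(0.0), 'q': array([-7.0290e-01,  4.0660e-01,  1.6837e+00, -5.0000e-04,  1.0489e+00,
        6.9690e-01])}
[[ 0.985  0.17   0.002]
 [ 0.17  -0.985 -0.002]
 [ 0.001  0.002 -1.   ]]
tool-axis cm [ 0.04 -0.37 14.63]
yaw -80.18677898964603 twist -0.18677898964602946 tilt deg [ 0.09031646 -0.11086832]
bar 506 [ 0.46666438 -0.24578726  0.08608525] ((465.84368896484375, -245.7772674560547), (14.227523803710938, 24.541015625), 10.556140899658203) [0.08272272 0.08785626]
```

Bar confirmed at (0.466,-0.246). Descending and pinching.

```bash
python3 -m pendant '[{"jaw":0.5,"linear":[0.04,-0.35,2],"twist":0},{"jaw":0.5,"linear":[0,0,2.5],"twist":0},{"jaw":0.5,"linear":[0,0,2.5],"twist":0},{"jaw":0.5,"linear":[0,0,2.5],"twist":0},{"jaw":0.5,"linear":[0,0,2],"twist":0},{"jaw":0.5,"linear":[0,0,1.5],"twist":0},{"jaw":0.5,"linear":[0,0,1],"twist":0},{"jaw":0.5,"linear":[0,0,0.5],"twist":0},{"jaw":0.5,"linear":[0,0,0],"twist":0},{"jaw":0.5,"linear":[0,0,0],"twist":0}]'
python3 - <<'E'
from h import *
to([.4658,-.2460,.086],-80)
E
```

```text
time: 15.93
position: [0.4655, -0.246, 0.0869]
tool_rot: [0.996, 0.085, 0.0, 0.0]
ft_force: [-0.3, 0.3, 0.4]
grip_width: 0.0438
grip_force: 0.0
{'time': np.float64(15.9333), 'position': array([ 0.4655, -0.246 ,  0.0869]), 'tool_rot': array([9.964e-01, 8.500e-02, 4.000e-04, 4.000e-04]), 'ft_force': array([-0.3474,  0.2601,  0.3909]), 'moment': array([ 0.0674,  0.0129, -0.0126]), 'grip_width': np.float64(0.0438), 'grip_force': np.float64(0.0), 'q': array([-6.9860e-01,  6.3390e-01,  1.8051e+00, -1.0000e-04,  7.0160e-01,
        7.0210e-01])}
[[ 0.986  0.169  0.001]
 [ 0.169 -0.986 -0.001]
 [ 0.001  0.001 -1.   ]]
tool-axis cm [0.03 0.01 0.09]
yaw -80.25215954673382 twist -0.25215954673382157 tilt deg [ 0.04576415 -0.04102386]
```

```bash
python3 -m pendant '[{"jaw":0.3,"linear":[0,0,0],"twist":0},{"jaw":0.2,"linear":[0,0,0],"twist":0},{"jaw":0.1,"linear":[0,0,0],"twist":0},{"jaw":0,"linear":[0,0,0],"twist":0},{"jaw":0,"linear":[0,0,0],"twist":0},{"jaw":0,"linear":[0,0,0],"twist":0},{"jaw":0,"linear":[0,0,0],"twist":0},{"jaw":0,"linear":[0,0,0],"twist":0}]' 25
python3 -m pendant '[{"jaw":0,"linear":[0.05,0,-0.8],"twist":0},{"jaw":0,"linear":[0.05,0,-0.8],"twist":0},{"jaw":0,"linear":[0.12,0,-0.78],"twist":0},{"jaw":0,"linear":[0.12,0,-0.78],"twist":0},{"jaw":0,"linear":[0.38,0,-1.53],"twist":0},{"jaw":0,"linear":[0.51,0,-1.5],"twist":0},{"jaw":0,"linear":[0,0,0],"twist":0},{"jaw":0,"linear":[0,0,0],"twist":0}]'
python3 - <<'E'
from h import *
H=np.array([.6527,-.2635]); y=np.radians(10); X=np.array([np.cos(y),np.sin(y)])
o=st(); p=o['position']; print('hinge-frame x,z',(p[:2]-H)@X,p[2]-.075)
E
```

```text
time: 16.6
position: [0.465, -0.2439, 0.0872]
tool_rot: [0.996, 0.085, 0.0, -0.001]
ft_force: [2.2, 4.8, 6.2]
grip_width: 0.0255
grip_force: 25.0
time: 17.27
position: [0.4765, -0.2418, 0.149]
tool_rot: [0.996, 0.086, -0.0, -0.001]
ft_force: [0.2, 3.6, -1.9]
grip_width: 0.026
grip_force: 25.0
{'time': np.float64(17.2667), 'position': array([ 0.4765, -0.2418,  0.149 ]), 'tool_rot': array([ 9.963e-01,  8.550e-02, -5.000e-04, -8.000e-04]), 'ft_force': array([ 0.2448,  3.5724, -1.8974]), 'moment': array([ 8.158e-01,  1.260e-02, -2.000e-04]), 'grip_width': np.float64(0.026), 'grip_force': np.float64(24.9997), 'q': array([-6.7910e-01,  5.3690e-01,  1.7445e+00,  6.0000e-04,  8.6210e-01,
        7.2000e-01])}
[[ 0.985  0.17  -0.001]
 [ 0.17  -0.985  0.002]
 [-0.001 -0.002 -1.   ]]
hinge-frame x,z -0.16971754911324938 0.07403047099222733
```

```bash
python3 -m pendant '[{"jaw":0,"linear":[0.64,-0.05,-1.45],"twist":0},{"jaw":0,"linear":[0.76,0,-1.38],"twist":0},{"jaw":0,"linear":[0.88,0,-1.31],"twist":0},{"jaw":0,"linear":[0.99,0,-1.23],"twist":0},{"jaw":0,"linear":[1.09,0,-1.14],"twist":0},{"jaw":0,"linear":[1.19,0,-1.04],"twist":0},{"jaw":0,"linear":[0.64,0,-0.47],"twist":0},{"jaw":0,"linear":[0.63,0,-0.46],"twist":0},{"jaw":0,"linear":[0.68,0,-0.41],"twist":0},{"jaw":0,"linear":[0.67,0,-0.41],"twist":0},{"jaw":0,"linear":[0,0,0],"twist":0},{"jaw":0,"linear":[0,0,0],"twist":0}]'
python3 -m pendant '[{"jaw":0,"linear":[0,0,0],"twist":0},{"jaw":0,"linear":[0,0,0],"twist":0},{"jaw":0,"linear":[0,0,0],"twist":0},{"jaw":0,"linear":[0,0,0],"twist":0}]'
python3 - <<'E'
from h import *
H=np.array([.6527,-.2635]); y=np.radians(10); X=np.array([np.cos(y),np.sin(y)]); Y=np.array([-X[1],X[0]])
o=st(); p=o['position']; print('hinge-frame x,z',(p[:2]-H)@X,p[2]-.075)
for n in('top','scene'):
    c=grab(n); Q=cloud(c).reshape(-1,3); h=np.c_[(Q[:,:2]-H)@X,(Q[:,:2]-H)@Y,Q[:,2]-.075]
    a=np.degrees(np.arctan2(h[:,2],-h[:,0])); r=np.hypot(h[:,0],h[:,2])
    m=(abs(h[:,1])<.1)&(r>.05)&(r<.145)&(a>15)&(a<90); print(n,m.sum(),np.percentile(a[m],[10,25,50,75,90]).round(1) if m.sum() else '')
    if n=='top':
        for nm,g in dict(jar=(.577,-.51),oil=(.7,-.017),red=(.68,.241)).items():
            s=(np.hypot(Q[:,0]-g[0],Q[:,1]-g[1])<.04)&(Q[:,2]>.03)&(Q[:,2]<.09); print(nm,s.sum(),np.median(Q[s],0).round(3) if s.sum() else '')
c=grab('wrist'); V,U=np.mgrid[:480,:640]; d=c['depth']; F=f(c); x,yy=U-c['cx'],V-c['cy']; r=np.hypot(x,yy)+1e-9; k=np.tan(r/F)*d/r
Q=(np.stack([x*k,yy*k,d,np.ones_like(d)],-1)@np.linalg.inv(c['view']).T)[...,:3].reshape(-1,3); h=np.c_[(Q[:,:2]-H)@X,(Q[:,:2]-H)@Y,Q[:,2]-.075]
a=np.degrees(np.arctan2(h[:,2],-h[:,0])); r=np.hypot(h[:,0],h[:,2]); m=(abs(h[:,1])<.1)&(r>.05)&(r<.145)&(a>15)&(a<100); print('wrist',m.sum(),np.percentile(a[m],[10,25,50,75,90]).round(1) if m.sum() else '')
dd=np.hypot(Q[:,0]-.484,Q[:,1]+.354); m=(dd<.02)&(Q[:,2]>.1)&(Q[:,2]<.15); print('key',m.sum(),np.percentile(Q[m,2],[50,95]) if m.sum() else '')
E
```

```text
time: 18.27
position: [0.5559, -0.2276, 0.2416]
tool_rot: [0.996, 0.086, -0.002, -0.001]
ft_force: [-3.5, 4.7, 1.7]
grip_width: 0.0262
grip_force: 25.0
time: 18.6
position: [0.5556, -0.2276, 0.2414]
tool_rot: [0.996, 0.085, -0.002, -0.001]
ft_force: [-3.9, 4.5, 2.2]
grip_width: 0.0255
grip_force: 25.0
{'time': np.float64(18.6), 'position': array([ 0.5556, -0.2276,  0.2414]), 'tool_rot': array([ 0.9963,  0.0854, -0.0021, -0.0014]), 'ft_force': array([-3.8631,  4.4529,  2.1916]), 'moment': array([0.8102, 0.7517, 0.0727]), 'grip_width': np.float64(0.0255), 'grip_force': np.float64(25.0004), 'q': array([-5.7450e-01,  4.9410e-01,  1.4907e+00, -4.0000e-04,  1.1618e+00,
        8.2550e-01])}
[[ 0.985  0.17  -0.004]
 [ 0.17  -0.985  0.002]
 [-0.004 -0.003 -1.   ]]
hinge-frame x,z -0.08935417983882515 0.1663940910735739
top 193 [63.1 64.  65.7 67.4 68.8]
jar 322 [ 0.58  -0.514  0.057]
oil 120 [ 0.701 -0.017  0.044]
red 120 [0.682 0.243 0.046]
scene 1594 [62.3 63.1 64.4 66.1 68.1]
wrist 29510 [62.2 62.8 63.6 65.  66.8]
key 0
```

Lid stands at about 60° and is still, the fingers are carrying it, and the bystanders haven't moved. Handing in.

```bash
python3 -c "
from rig import robot
print(robot.hand_in())"
```

```text
the job is handed in; nothing more can be done
None
```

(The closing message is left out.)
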